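Find the drive with the worn backlash and clamp it

TASK

Check the two stage drives for free play: rock the left drive's lever by its knob to the right and then to the left until you feel it resist, then do the same with the right drive's lever, without forcing either. Then swing the lever of the looser drive to the right, to the end of its free play, and after that throw that drive's clamp fully over, away from you; leave the other clamp off, let go of everything and do not disturb the other things on the bench.

Things in the scene. Friction and masses are not known exactly. Their poses are not given: they have to be found in the camera images.
- rig: micromanipulator stage, fixed to the table: two white drive boxes side by side, 90 (x) x 100 (y) mm, 12 to 140 mm above the table, centred at x = 0, y = +95 and -95 mm, under one black stage plate. Origin on the table between the boxes; -x is its front, towards the robot, +y its left as the robot sees it, z up
- stage_edge (a point): middle of the lower front edge of the black stage plate, 175 mm above the table, at x = -70 mm of the rig. The plate is 190 (x) x 300 (y) x 12 mm and overhangs the levers: its edge ends only 25 mm behind the knob axes, so the tool must lean about 35 degrees, the hand towards the robot, to reach them
- drive_left (a point): on the upright pivot axis of the left drive's lever, inside the left white box, 85 mm above the table. Free play here is the swing before the lever resists: in all about 15 mm at the knob on the tighter drive, 32 mm on the looser; which drive is which is not known, and the middle of the play lies up to 0.02 rad off lever value 0
- knob_left (a point): the left drive's knob: an upright black pin, 20 mm across, 83 to 125 mm above the table, on the end of a flat steel lever (14 mm wide, 75 to 85 mm above the table) that sticks out of a slot in the front of the left box. The point is on the pin's axis, 105 mm above the table, 95 mm from the pivot axis
- lever_left (a joint): turn of the left lever, rad: 0 = straight out along the rig's -x, positive = knob swung to the rig's left (+y), negative = to the right. In its free play it moves at 0.4 N at the knob and stays where left; then it resists like a spring, about 1.5 N per mm at the knob, and springs back to the end of the play when let go. Beyond 0.30 rad either way counts as forced
- clamp_left (a joint): the left clamp, a toggle lever, rad: 0 to 0.1 = off (at 0 it leans 0.5 rad towards the rig's -x), 1.0 = fully over (leans 0.5 rad to +x). About 1 N at its ball moves it; it stays where left. It turns about an axis along the rig's y at x = -60 mm, y = +205 mm, 22 mm above the table; 60 mm from axis to ball centre
- clamp_left_tip (a point): centre of the black ball, 26 mm across, on the steel stem (10 mm thick) of the left clamp, which stands on a dark block 70 x 50 x 25 mm outboard of the left white box
- drive_right (a point): on the upright pivot axis of the right drive's lever, inside the right white box, 85 mm above the table. Free play here is the swing before the lever resists: in all about 15 mm at the knob on the tighter drive, 32 mm on the looser; which drive is which is not known, and the middle of the play lies up to 0.02 rad off lever value 0
- knob_right (a point): the right drive's knob: an upright black pin, 20 mm across, 83 to 125 mm above the table, on the end of a flat steel lever (14 mm wide, 75 to 85 mm above the table) that sticks out of a slot in the front of the right box. The point is on the pin's axis, 105 mm above the table, 95 mm from the pivot axis
- lever_right (a joint): turn of the right lever, rad: 0 = straight out along the rig's -x, positive = knob swung to the rig's left (+y), negative = to the right. In its free play it moves at 0.4 N at the knob and stays where left; then it resists like a spring, about 1.5 N per mm at the knob, and springs back to the end of the play when let go. Beyond 0.30 rad either way counts as forced
- clamp_right (a joint): the right clamp, a toggle lever, rad: 0 to 0.1 = off (at 0 it leans 0.5 rad towards the rig's -x), 1.0 = fully over (leans 0.5 rad to +x). About 1 N at its ball moves it; it stays where left. It turns about an axis along the rig's y at x = -60 mm, y = -205 mm, 22 mm above the table; 60 mm from axis to ball centre
- clamp_right_tip (a point): centre of the black ball, 26 mm across, on the steel stem (10 mm thick) of the right clamp, which stands on a dark block 70 x 50 x 25 mm outboard of the right white box
- dish: clear flat dish, 55 mm across, 13 mm high, lying on the table between the two levers; a bystander. Origin: centre of its underside
- stage_dish: glass dish, 35 mm across, 10 mm high, lying on the stage plate; a bystander. Origin: centre of its underside
- vial: small vial with white cap, 22 mm across, 34 mm high, standing before the rig; a bystander. Origin: centre of its underside
- injector: black hand injector on its cradle, 240 mm long, 65 mm high; a bystander. Origin: centre of its underside
- tip_box: open grey box, 120 x 85 x 50 mm; a bystander. Origin: centre of its underside
- reagent: labelled bottle, 56 mm across, 110 mm high; a bystander. Origin: centre of its underside
- jar: white-capped jar, 60 mm across, 70 mm high; a bystander. Origin: centre of its underside

How it is judged:
By the outcome, as a careful person would: the job done as asked, in the order asked, and still so for the second after the job is handed in, with the robot touching nothing.
It also fails if it takes over 54 s, if anything falls off the work surface, if the arm or the gripper's body presses on something with over 40 N, if the wrist force passes 120 N, or if a joint passes its speed limit or range.

ROBOT

A 6-joint arm with a two-finger parallel gripper is mounted at the origin on the work surface. World frame = base frame: x ahead of the robot, y to its left, z up, the work surface at z = 0. Lengths are in mm, angles in rad, forces in N, time in s.
With the tool pointing down it reaches from about 250 to 850 mm from the base axis. Payload 12.5 kg.
Tool frame: the origin (TCP) lies at the very end of the fingers, on their centre line; the grasp point (between the pads) lies 19 mm behind it; y points along the fingers, z is the direction in which the jaws open and shut, and the axes are right-handed (so a half turn about y gives the same grasp; the last joint's range is limited). The gripper opens to 93 mm and grips with 3 to 60 N. Pads are 15 mm wide; open, the fingers measure 128 mm over their backs; the gripper's body (75 mm by 188 mm) begins 65 mm behind the grasp point.
Start: joints at [1.183, 0.351, 1.652, -0, 1.139, -0.085], TCP at [163.975, 524.973, 218.633] pointing down, gripper open.
Joint ranges: [-2.75, 2.75], [-0.79, 2.1], [0.01, 2.65], [-1.57, 4.71], [0.07, 3.14], [-2.87, 2.87]. Speed limits (rad/s): [2.22, 2.22, 2.79, 3.14, 3.14, 3.14].

INTERFACE

Orientations are given as a unit quaternion [x, y, z, w].
In Python, from workcell import readout, optics, workorder gives the robot as it stands.
- The arm moves only by the tool play_rows, never from a script. Its argument "series" is a list that holds one entry, the list of rows, each a list of 7 numbers: the shift along the tool's x, y, z in cm, then the turn, a rotation vector about the tool's x, y, z in rad, then the opening, from 0 (shut) to 1 (fully open). A call has 1 to 5 rows; each row is the pose to reach, as a shift and turn from the pose measured when the call began, along the tool's axes at that moment; what a row does not reach only later rows make up. A row lasts 1/10 s, in which the tool goes at most 50 mm and 8.59 degrees, less where a joint would pass 70% of its speed; a pose out of reach is approached as far as the arm can. A call with a gripper value outside its range is refused whole. The fingers move at their own pace and stop on an object; "force" is the grip in N (left out, the last holds). Time passes only in rows, so rows that repeat a pose let the fingers close. It gives the time, the measured TCP pose, the force and the opening at its end, in the units of the state.
- readout.get_obs(): the state, without advancing time (a new reading comes with each control period).
- optics.read_camera(name): name is "side" or "top" or "wrist"; returns the picture (420x560x3 uint8, red, green, blue); there is no depth.
- optics.camera_params(name): a dict with "intrinsics" (3x3 intrinsics, pixels), "D" ([k1, k2, p1, p2, k3] as OpenCV has them; the pictures are not rectified), "R" (3x3) and "t" (3): a world point X has camera coordinates R X + t. Camera axes: x right, y down, z forward; pixel columns grow to the right and rows downward; lengths in mm; the calibration is good to about 2 mm. A picture is of the moment at which its call begins: read the wrist's pose just before it. camera_params takes no time and is no camera call; for the wrist camera it gives the pose at the moment of the call.
- workorder.close_job(): hands the job in, once; it reports no verdict.
The state is a dict: "time_s": time; "q": joint angles; "qd": joint speeds; "joint_efforts": joint torques, N m; "ee_pos": TCP position; "ee_rot": TCP orientation; "contact_force": force on the tool from outside, world axes, zero at the start; "wrist_torque": the same for the moment, N m; "width": finger opening in mm.
Only numpy, scipy, OpenCV 4.12 (cv2) and the standard library are available. Lean on these libraries where they do the work, as an engineer would, in place of code of your own. Each camera call takes 0.05 s, during which the arm holds its last target.

## Working session

There is one attempt and no reset: what is moved stays moved. The work goes in short steps, Python scripts to look and compute and a tool call to move; the robot and the scene stay as the last step left them, time stands still between calls to the robot, and variables do not carry over. Pictures are saved under pics/ and viewed, and the job is handed in when it is done.

Besides the shell and the picture viewer there is one more tool, called as name(argument=value, ...) on one line, values as JSON. play_rows: Moves the arm, as the interface text tells. Its arguments: {"type":"object","properties":{"series":{"type":"array","items":{"type":"array","items":{"type":"array","items":{"type":"number"}}}},"force":{"type":"number"}},"required":["series"]}

```bash
ls; mkdir -p pics; python3 - <<'E'
from workcell import readout, optics
import cv2, numpy as np
print(readout.get_obs())
for n in ["side","top","wrist"]:
    p=optics.camera_params(n); print(n,{k:np.round(v,4).tolist() for k,v in p.items()})
    cv2.imwrite(f"pics/{n}0.png",optics.read_camera(n)[:,:,::-1])
E
```

```text
pics
{'time_s': 0.0, 'q': array([ 1.18337168e+00,  3.51209658e-01,  1.65243279e+00,  7.66711539e-06,
        1.13909104e+00, -8.46352515e-02]), 'qd': array([-6.81571559e-04,  1.30885178e-03, -1.18976082e-03,  8.05227689e-06,
        6.45874784e-04, -1.22158213e-03]), 'joint_efforts': array([ 6.03886656e-04, -4.97335482e+01, -2.85248959e+01,  6.99071819e-02,
        2.59333500e-02, -1.13680517e-04]), 'ee_pos': array([163.86216392, 524.66053558, 218.11267652]), 'ee_rot': array([ 0.69940998, -0.10674156,  0.10654813, -0.69862681]), 'contact_force': array([ 0.07133787, -0.21880569,  0.1917303 ]), 'wrist_torque': array([ 0.02414476,  0.0332005 , -0.02626906]), 'width': 92.93142952147531}
side {'intrinsics': [[478.5395, 0.0, 282.6246], [0.0, 478.5395, 206.3513], [0.0, 0.0, 1.0]], 'D': [-0.06, 0.0, 0.0, 0.0, 0.0], 'R': [[-0.9688, -0.2478, 0.0046], [-0.1659, 0.6347, -0.7548], [0.1841, -0.732, -0.656]], 't': [517.0436, 199.0175, 1449.5946]}
top {'intrinsics': [[484.9435, 0.0, 282.379], [0.0, 484.9435, 210.1344], [0.0, 0.0, 1.0]], 'D': [0.0389, 0.0, 0.0, 0.0, 0.0], 'R': [[0.0225, -0.9997, -0.013], [-0.9864, -0.0201, -0.1631], [0.1628, 0.0165, -0.9865]], 't': [12.2228, 559.7914, 1269.0845]}
wrist {'intrinsics': [[312.0573, 0.0, 275.2799], [0.0, 312.0573, 214.1075], [0.0, 0.0, 1.0]], 'D': [-0.0732, 0.0, 0.0, 0.0, 0.0], 'R': [[0.2971, 0.9549, -0.0014], [0.9258, -0.2877, 0.2451], [0.2336, -0.0741, -0.9695]], 't': [-548.6659, -29.7627, 389.7269]}
```

View pics/side0.png

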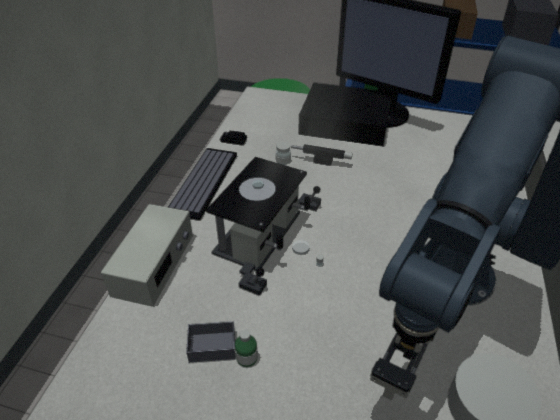

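View pics/top0.png

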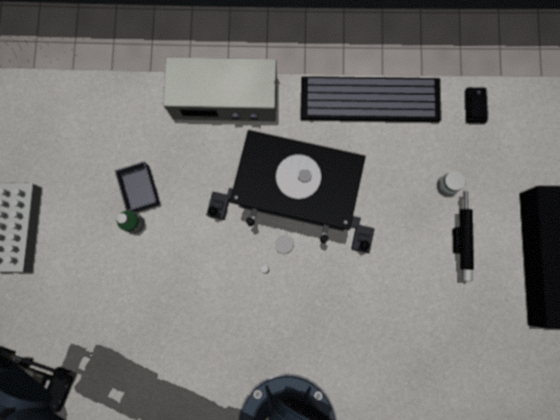

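View pics/wrist0.png

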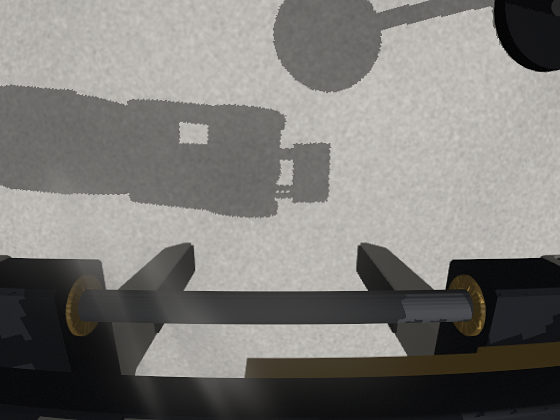

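```bash
cat > h.py <<'E'
from workcell import readout, optics
import cv2, numpy as np
from scipy.spatial.transform import Rotation as Rot
def ray(n,px,p=None):
    p=p or optics.camera_params(n)
    u=cv2.undistortPoints(np.array([[px]],float),np.array(p["intrinsics"]),np.array(p["D"]))[0,0]
    R=np.array(p["R"]);c=-R.T@np.array(p["t"]); d=R.T@np.array([u[0],u[1],1]); return c,d/np.linalg.norm(d)
def onz(n,px,z,p=None):
    c,d=ray(n,px,p); return c+d*(z-c[2])/d[2]
def proj(n,X,p=None):
    p=p or optics.camera_params(n)
    rv,_=cv2.Rodrigues(np.array(p["R"]))
    return cv2.projectPoints(np.array(X,float).reshape(-1,3),rv,np.array(p["t"],float),np.array(p["intrinsics"]),np.array(p["D"]))[0][:,0]
E
python3 - <<'E'
from h import *
im=cv2.imread("pics/top0.png")
c=im[120:280,190:390]; cv2.imwrite("pics/topz.png",cv2.resize(c,None,fx=4,fy=3.75,interpolation=cv2.INTER_CUBIC)[:600])
g=cv2.cvtColor(im,cv2.COLOR_BGR2GRAY)
m=(g<45).astype(np.uint8); m[:125]=0; m[240:]=0; m[:,:225]=0;m[:,375:]=0
m=cv2.morphologyEx(m,cv2.MORPH_CLOSE,np.ones((45,45)));
m=cv2.morphologyEx(m,cv2.MORPH_OPEN,np.ones((25,25)))
cs,_=cv2.findContours(m,0,2); k=max(cs,key=cv2.contourArea); b=cv2.boxPoints(cv2.minAreaRect(k)); print(b)
print([onz("top",x,187).round(1).tolist() for x in b])
p=optics.camera_params("wrist");o=readout.get_obs();R=Rot.from_quat(o["ee_rot"]);print(R.as_matrix().round(2))
C=-np.array(p["R"]).T@p["t"];print("cam in tool",R.inv().apply(C-o["ee_pos"]).round(1),"axis",R.inv().apply(np.array(p["R"])[2]).round(2))
E
```

```text
[[226.55295 218.01175]
 [246.15292 129.81177]
 [375.8588  158.63528]
 [356.25882 246.83527]]
[[514.1, 156.1, 187.0], [736.5, 116.4, 187.0], [668.6, -204.2, 187.0], [451.2, -156.0, 187.0]]
[[ 0.95 -0.    0.3 ]
 [-0.3  -0.    0.95]
 [-0.   -1.   -0.  ]]
cam in tool [ -67.3 -166.2   -0.7] axis [ 0.25  0.97 -0.  ]
```

View pics/topz.png

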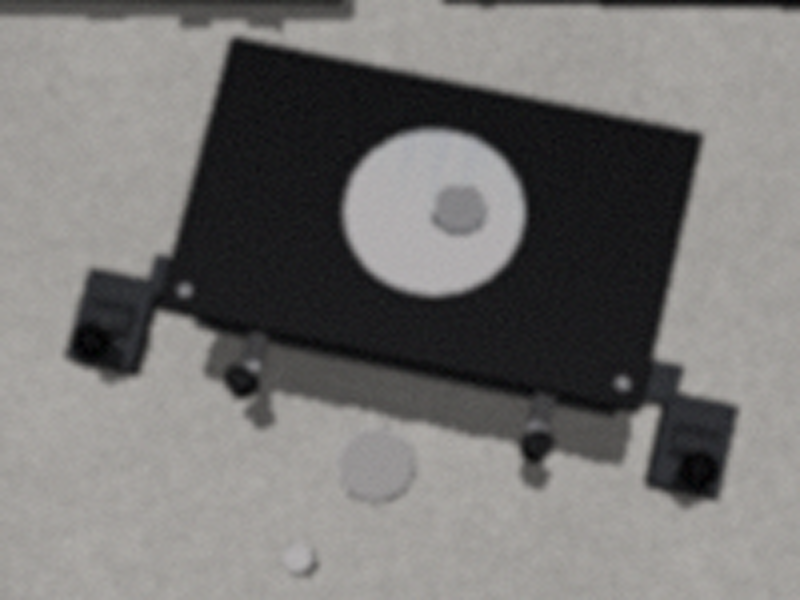

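```bash
cat >> h.py <<'E'
def z2(u,v): return ((u+.5)/4-.5+190,(v+.5)/3.75-.5+120)
E
python3 - <<'E'
from h import *
P={k:onz("top",z2(*a),z) for k,(a,z) in dict(BL=((235,38),187),BR=((701,133),187),FR=((640,411),187),FL=((170,308),187),kl=((241,378),125),kr=((537,447),125),bl=((93,343),81),br=((698,469),81),dish=((377,465),13),vial=((300,558),34)).items()}
for k,v in P.items(): print(k,v.round(1))
d=lambda a,b:np.linalg.norm(P[a]-P[b]).round(1)
print(d("BL","BR"),d("BR","FR"),d("BL","FL"),d("bl","br"),d("kl","kr"))
for a,b in(("BR","BL"),("FR","FL"),("br","bl"),("kr","kl")):
    e=P[b]-P[a]; print(a,b,np.arctan2(-e[0],e[1]).round(4))
yaw=None
e=P["bl"]-P["br"]; 
# fit rigid 2D using all: rig coords
rig=dict(BL=(120,150),BR=(120,-150),FR=(-70,-150),bl=(-88.8,205),br=(-88.8,-205))
A=np.array([rig[k] for k in rig],float);B=np.array([P[k][:2] for k in rig])
ca,cb=A.mean(0),B.mean(0);U,S,V=np.linalg.svd((A-ca).T@(B-cb));R=(U@V).T
t=cb-R@ca;print("yaw",np.arctan2(R[1,0],R[0,0]),"t",t);print((A@R.T+t-B).round(1))
for k in("kl","kr"): print(k,(R.T@(P[k][:2]-t)).round(1))
np.savez("rig.npz",R=R,t=t)
E
```

```text
BL [736.8 110.9 187. ]
BR [ 677.1 -177.5  187. ]
FR [ 493.1 -140.3  187. ]
FL [554.2 144.2 187. ]
kl [518.2 104.8 125. ]
kr [475.3 -83.3 125. ]
bl [547.3 207.1  81. ]
br [ 466.9 -190.9   81. ]
dish [471.6  18.5  13. ]
vial [401.9  68.5  34. ]
294.5 187.8 185.6 406.0 192.9
BR BL -0.204
FR FL -0.2118
br bl -0.1994
kr kl -0.2244
yaw -0.20285618824244345 t [591.76259689  -9.05109414]
[[ 2.8  2.8]
 [ 2.  -2.7]
 [-0.1 -1.6]
 [-1.2  2.5]
 [-3.4 -1.1]]
kl [-95.   96.7]
kr [-99.2 -96.2]
```

```bash
cat >> h.py <<'E'
YAW=-0.204; T=np.array([591.8,-9.1]); TH=np.deg2rad(40)
def rig2w(p,yaw=None,t=None):
    yaw=YAW if yaw is None else yaw; t=T if t is None else t
    c,s=np.cos(yaw),np.sin(yaw); return np.array([c*p[0]-s*p[1]+t[0],s*p[0]+c*p[1]+t[1],p[2]])
def w2rig(p):
    c,s=np.cos(YAW),np.sin(YAW); d=np.array(p[:2])-T; return np.array([c*d[0]+s*d[1],-s*d[0]+c*d[1],p[2]])
def orient(th=TH,yaw=None):
    yaw=YAW if yaw is None else yaw
    y=np.array([np.sin(th),0,-np.cos(th)]);z=np.array([0,1,0]);x=np.cross(y,z)
    return Rot.from_euler('z',yaw)*Rot.from_matrix(np.c_[x,y,z])
def rel(Pw,R):
    o=readout.get_obs();R0=Rot.from_quat(o["ee_rot"])
    return (R0.inv().apply(Pw-o["ee_pos"])/10).round(2),(R0.inv()*R).as_rotvec().round(3)
def st():
    o=readout.get_obs();R0=Rot.from_quat(o["ee_rot"]);print("t",round(o["time_s"],2),"tcp rig",w2rig(o["ee_pos"]).round(1),"F rig",Rot.from_euler('z',-YAW).apply(o["contact_force"]).round(2),"w",round(o["width"],1),"q",o["q"].round(2)); return o
E
python3 - <<'E'
from h import *
st(); print(rel(rig2w([-141,95,166]),orient()))
E
```

```text
t 0.15 tcp rig [-527.2  436.1  218.2] F rig [ 0.18 -0.29  0.08] w 93.0 q [ 1.18  0.35  1.65 -0.    1.14 -0.08]
(array([ 41.8 ,   5.25, -30.13]), array([ 0.035, -0.094, -0.698]))
```

play_rows(series=[[[5,0,-4,0,-0.01,-0.1,0.8],[9,0,-7,0.01,-0.03,-0.25,0.6],[13,0.5,-10,0.02,-0.05,-0.4,0.5],[17,1,-13,0.03,-0.08,-0.55,0.4],[21,2,-16,0.035,-0.094,-0.698,0.4]]])

```text
time_s: 0.65
ee_pos: [305.1, 325.2, 202.5]
ee_rot: [0.687, 0.166, 0.304, -0.639]
contact_force: [1.6, -0.4, -1.2]
width: 57.2
```

```bash
python3 - <<'E'
from h import *
st(); print(rel(rig2w([-141,95,166]),orient()))
E
```

```text
t 0.65 tcp rig [-348.4  269.3  202.5] F rig [ 1.6  -0.09 -1.18] w 57.2 q [ 1.09  0.17  2.13 -0.91  0.87  0.35]
(array([ 13.87,  15.9 , -17.39]), array([ 0.   , -0.003, -0.018]))
```

play_rows(series=[[[3.5,4,-4.3,0,0,-0.01,0.4],[7,8,-8.7,0,0,-0.018,0.4],[10.4,12,-13,0,0,-0.018,0.4],[13.9,15.9,-17.4,0,0,-0.018,0.4],[13.9,15.9,-17.4,0,0,-0.018,0.4]]])

```text
time_s: 1.15
ee_pos: [458.8, 130.2, 169.4]
ee_rot: [0.685, 0.172, 0.309, -0.637]
contact_force: [1.5, 2.1, -0.2]
width: 37.3
```

```bash
python3 - <<'E'
from h import *
st(); im=optics.read_camera("wrist");cv2.imwrite("pics/w1.png",im[:,:,::-1]);st()
p=optics.camera_params("wrist");print(proj("wrist",[rig2w(a) for a in([-95,95,125],[-95,95,83],[-70,150,175],[-70,-150,175],[-89,205,75])]).round(0))
E
```

```text
t 1.15 tcp rig [-158.5  109.4  169.4] F rig [ 1.    2.33 -0.17] w 37.3 q [ 0.39  0.15  2.29 -1.32  0.38  0.21]
t 1.2 tcp rig [-153.9  103.4  168.8] F rig [ 0.63 -0.97  0.06] w 37.3 q [ 0.37  0.15  2.28 -1.32  0.38  0.2 ]
[[266. 243.]
 [267. 202.]
 [337. 314.]
 [-19. 308.]
 [387. 199.]]
```

View pics/w1.png

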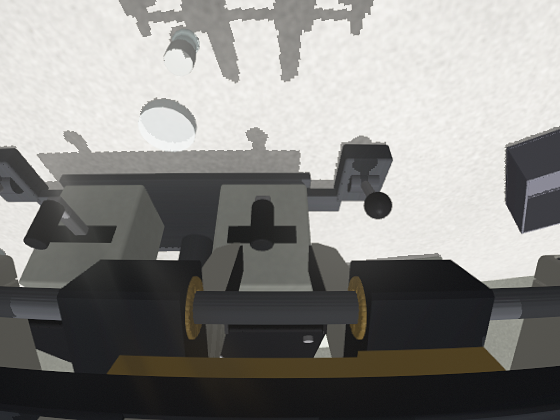

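```bash
python3 - <<'E'
from h import *
st(); p=optics.camera_params("wrist"); im=optics.read_camera("wrist");cv2.imwrite("pics/w2.png",im[:,:,::-1]);st()
import pickle; pickle.dump(p,open("p2.pkl","wb"))
for a in([-95,95,125],[-95,95,83],[-89,205,75],[-70,150,175]): print(a,proj("wrist",rig2w(a),p).round(1),proj("side",rig2w(a)).round(0))
print(rel(rig2w([-141,95,166]),orient()))
cv2.imwrite("pics/w2z.png",cv2.resize(im[140:280,200:420,::-1],None,fx=3.5,fy=3.5,interpolation=cv2.INTER_CUBIC))
E
```

```text
t 1.2 tcp rig [-153.9  103.4  168.8] F rig [ 0.63 -0.97  0.06] w 37.3 q [ 0.37  0.15  2.28 -1.32  0.38  0.2 ]
t 1.25 tcp rig [-156.1  105.5  169. ] F rig [-0.38 -0.61  0.37] w 36.8 q [ 0.38  0.15  2.28 -1.32  0.38  0.21]
[-95, 95, 125] [[266.4 243.4]] [[279. 235.]]
[-95, 95, 83] [[267.2 202.2]] [[279. 246.]]
[-89, 205, 75] [[387.3 198.7]] [[260. 272.]]
[-70, 150, 175] [[336.7 314.4]] [[262. 232.]]
(array([ 0.98,  1.21, -1.04]), array([ 0.007, -0.01 ,  0.   ]))
```

View pics/w2z.png

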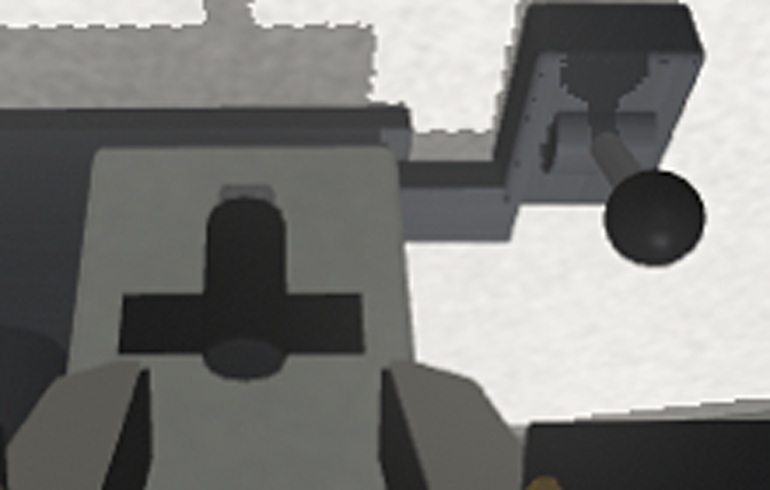

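```bash
python3 - <<'E'
from h import *
for a in ([-141,97.5,166],[-83,97.5,97]): print(rel(rig2w(a),orient()))
E
```

```text
(array([ 0.97,  1.2 , -0.79]), array([ 0.007, -0.01 ,  0.   ]))
(array([ 0.98, 10.22, -0.72]), array([ 0.007, -0.01 ,  0.   ]))
```

play_rows(series=[[[1,1.2,-0.8,0.007,-0.01,0,0.4],[1,1.2,-0.8,0.007,-0.01,0,0.4],[1,4,-0.8,0.007,-0.01,0,0.4],[1,6,-0.75,0.007,-0.01,0,0.4],[1,6,-0.75,0.007,-0.01,0,0.4]]])

```text
time_s: 1.75
ee_pos: [504.9, 111.4, 133.8]
ee_rot: [0.688, 0.17, 0.306, -0.636]
contact_force: [-0.5, -0.1, 0.8]
width: 37.2
```

```bash
python3 - <<'E'
from h import *
st(); print(rel(rig2w([-83,97.5,97]),orient()));p=optics.camera_params("wrist"); im=optics.read_camera("wrist");cv2.imwrite("pics/w3.png",im[:,:,::-1]);st()
print(proj("wrist",rig2w([-95,97.5,125]),p))
E
```

```text
t 1.75 tcp rig [-109.5  100.4  133.8] F rig [-0.46 -0.24  0.79] w 37.2 q [ 0.29  0.28  2.23 -1.57  0.31  0.39]
(array([-0.3 ,  4.52, -0.27]), array([ 0.004,  0.001, -0.009]))
t 1.8 tcp rig [-110.   100.3  134.4] F rig [ 0.53 -0.19  0.06] w 37.3 q [ 0.29  0.28  2.23 -1.57  0.31  0.39]
[[271.74020673 256.0697311 ]]
```

View pics/w3.png

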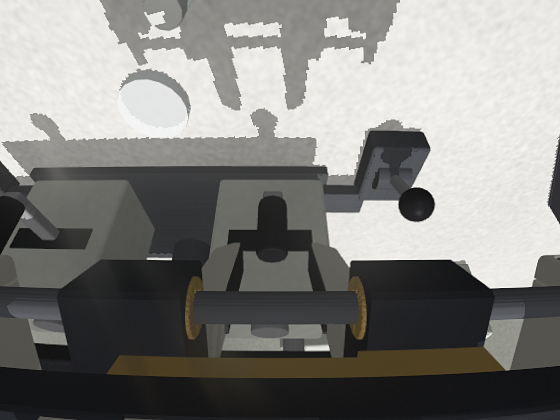

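```bash
cat >> h.py <<'E'
def grasp(g,th=37,yaw=-0.04,back=0):
    R=orient(np.deg2rad(th),yaw); y=R.as_matrix()[:,1]
    return rel(rig2w(g)+(19-back)*y,R)
E
python3 - <<'E'
from h import *
print(grasp([-95,97.5,110],back=50)); print(grasp([-95,97.5,110]))
E
```

```text
(array([-0.24, -0.24, -0.58]), array([ 0.105, -0.127,  0.044]))
(array([-0.49,  4.72, -0.07]), array([ 0.105, -0.127,  0.044]))
```

play_rows(series=[[[-0.2,-0.2,-0.6,0.05,-0.06,0.02,0.4],[-0.2,-0.2,-0.6,0.105,-0.127,0.044,0.4],[-0.2,-0.2,-0.6,0.105,-0.127,0.044,0.4]]])

```text
time_s: 2.1
ee_pos: [500.0, 106.1, 135.7]
ee_rot: [0.675, 0.212, 0.237, -0.666]
contact_force: [0.5, -0.3, 1.0]
width: 37.5
```

```bash
python3 - <<'E'
from h import *
st(); print(grasp([-95,97.5,110],back=50)); print(grasp([-95,97.5,110]))
E
```

```text
t 2.1 tcp rig [-113.3   94.2  135.7] F rig [ 0.51 -0.21  0.96] w 37.5 q [ 0.19  0.24  2.25 -1.5   0.14  0.11]
(array([-0.06,  0.07,  0.02]), array([-0.001,  0.002,  0.001]))
(array([-0.07,  5.07,  0.02]), array([-0.001,  0.002,  0.001]))
```

```bash
cat >> h.py <<'E'
def grasp(g,th=28,yaw=-0.17,back=0,off=13):
    R=orient(np.deg2rad(th),yaw); y=R.as_matrix()[:,1]
    return rel(rig2w(g)+(off-back)*y,R)
E
python3 - <<'E'
from h import *
print(grasp([-95,97.5,112],back=45)); print(grasp([-95,97.5,112]))
E
```

```text
(array([ 0.57, -0.14,  0.22]), array([-0.071,  0.112,  0.158]))
(array([-0.15,  4.29, -0.06]), array([-0.071,  0.112,  0.158]))
```

play_rows(series=[[[0.3,-0.4,0.1,-0.035,0.06,0.08,0.4],[0.6,-0.2,0.2,-0.071,0.112,0.158,0.4],[0.6,-0.2,0.2,-0.071,0.112,0.158,0.4]]])

```text
time_s: 2.4
ee_pos: [506.6, 98.8, 142.0]
ee_rot: [0.698, 0.149, 0.245, -0.656]
contact_force: [-0.5, -0.7, -0.0]
width: 37.0
```

```bash
python3 - <<'E'
from h import *
st(); print(grasp([-95,97.5,112],back=45)); print(grasp([-95,97.5,112]))
E
```

```text
t 2.4 tcp rig [-105.3   88.4  142. ] F rig [-0.3  -0.79 -0.03] w 37.0 q [ 0.21  0.25  2.17 -0.83  0.28 -0.46]
(array([-0.44, -0.09,  0.88]), array([0.005, 0.03 , 0.078]))
(array([-0.79,  4.39,  0.91]), array([0.005, 0.03 , 0.078]))
```

play_rows(series=[[[-0.4,-0.1,0.9,0.005,0.03,0.078,0.4],[-0.45,0.0,0.9,0.005,0.03,0.078,0.4],[-0.55,1.0,0.9,0.005,0.03,0.078,0.4],[-0.55,1.0,0.9,0.005,0.03,0.078,0.4]]])

```text
time_s: 2.8
ee_pos: [507.9, 107.6, 129.4]
ee_rot: [0.699, 0.112, 0.229, -0.669]
contact_force: [-0.4, 0.2, -0.4]
width: 37.1
```

```bash
python3 - <<'E'
from h import *
st(); print(grasp([-95,97.5,112]));p=optics.camera_params("wrist"); im=optics.read_camera("wrist");cv2.imwrite("pics/w4.png",im[:,:,::-1]);st()
print(proj("wrist",rig2w([-95,97.5,125]),p))
E
```

```text
t 2.8 tcp rig [-105.8   97.3  129.4] F rig [-0.45  0.15 -0.39] w 37.1 q [ 0.21  0.28  2.13 -0.58  0.33 -0.67]
(array([ 0.14,  3.34, -0.01]), array([ 0.002, -0.   , -0.001]))
t 2.85 tcp rig [-105.9   97.2  129.6] F rig [-0.17 -0.08 -0.26] w 37.2 q [ 0.21  0.28  2.13 -0.58  0.33 -0.67]
[[276.08418895 263.42865648]]
```

View pics/w4.png

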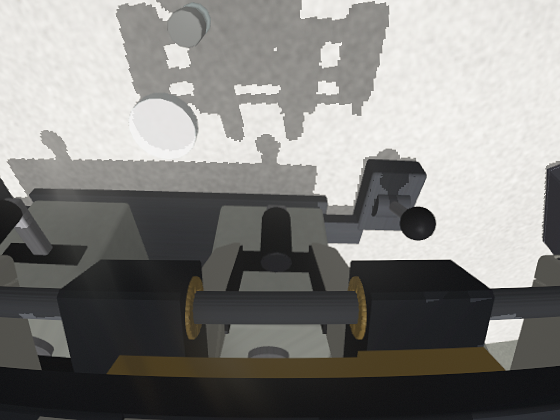

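play_rows(series=[[[0.1,1.2,0,0,0,0,0.4],[0.14,2.4,0,0,0,0,0.4],[0.14,3.3,0,0,0,0,0.4],[0.14,3.3,0,0,0,0,0.4],[0.14,3.3,0,0,0,0,0.4]]])

```text
time_s: 3.35
ee_pos: [523.8, 104.6, 101.0]
ee_rot: [0.699, 0.111, 0.228, -0.669]
contact_force: [0.3, -0.4, -0.2]
width: 36.7
```

```bash
python3 - <<'E'
from h import *
st(); print(grasp([-95,97.5,112]));p=optics.camera_params("wrist"); im=optics.read_camera("wrist");cv2.imwrite("pics/w5.png",im[:,:,::-1]);st()
E
```

```text
t 3.35 tcp rig [-89.7  97.5 101. ] F rig [ 0.4  -0.3  -0.19] w 36.7 q [ 0.2   0.36  2.11 -0.69  0.27 -0.57]
(array([0.05, 0.08, 0.01]), array([ 0.002,  0.   , -0.002]))
t 3.4 tcp rig [-89.5  97.6 101.3] F rig [ 0.59  0.19 -0.82] w 37.1 q [ 0.2   0.36  2.11 -0.69  0.27 -0.57]
```

View pics/w5.png

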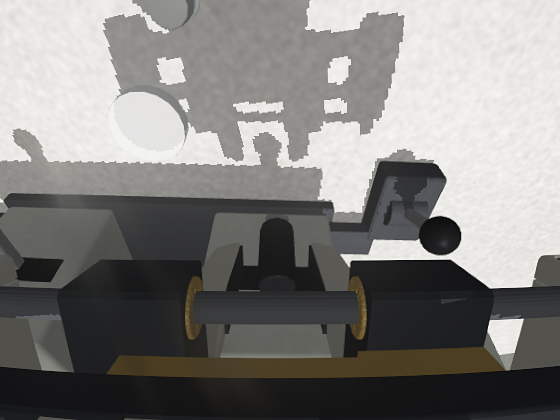

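play_rows(series=[[[0,0,0,0,0,0,0.25],[0,0,-0.2,0,0,0,0.25],[0,0,-0.4,0,0,0,0.25],[0,0,-0.4,0,0,0,0.25],[0,0,-0.4,0,0,0,0.25]]])

```text
time_s: 3.9
ee_pos: [523.2, 100.6, 101.3]
ee_rot: [0.699, 0.112, 0.229, -0.669]
contact_force: [-0.6, -0.3, -0.7]
width: 23.4
```

```bash
python3 -c "
from h import *
st()"
```

```text
t 3.9 tcp rig [-89.4  93.5 101.3] F rig [-0.51 -0.44 -0.68] w 23.4 q [ 0.19  0.36  2.11 -0.68  0.27 -0.59]
```

play_rows(series=[[[0,0,-0.2,0,0,0,0.25],[0,0,-0.4,0,0,0,0.25],[0,0,-0.4,0,0,0,0.25]]])

```text
time_s: 4.2
ee_pos: [522.5, 96.4, 101.3]
ee_rot: [0.699, 0.111, 0.229, -0.669]
contact_force: [-0.8, 0.5, -0.3]
width: 23.8
```

```bash
python3 -c "
from h import *
st()"
```

```text
t 4.2 tcp rig [-89.2  89.2 101.3] F rig [-0.84  0.32 -0.27] w 23.8 q [ 0.18  0.36  2.12 -0.68  0.26 -0.6 ]
```

play_rows(series=[[[0,0,-0.15,0,0,0,0.25],[0,0,-0.3,0,0,0,0.25],[0,0,-0.3,0,0,0,0.25]]])

```text
time_s: 4.5
ee_pos: [521.9, 93.3, 101.3]
ee_rot: [0.699, 0.111, 0.229, -0.668]
contact_force: [-0.5, -0.2, 0.3]
width: 23.0
```

```bash
python3 -c "
from h import *
st()"
```

```text
t 4.5 tcp rig [-89.1  86.1 101.3] F rig [-0.51 -0.27  0.3 ] w 23.0 q [ 0.17  0.35  2.12 -0.67  0.26 -0.61]
```

play_rows(series=[[[0,0,-0.15,0,0,0,0.25],[0,0,-0.3,0,0,0,0.25],[0,0,-0.3,0,0,0,0.25]]])

```text
time_s: 4.8
ee_pos: [521.4, 90.1, 101.3]
ee_rot: [0.699, 0.111, 0.229, -0.668]
contact_force: [0.0, -0.5, -1.1]
width: 23.0
```

```bash
python3 -c "
from h import *
st()"
```

```text
t 4.8 tcp rig [-89.1  82.9 101.3] F rig [ 0.11 -0.48 -1.08] w 23.0 q [ 0.17  0.35  2.12 -0.67  0.26 -0.62]
```

play_rows(series=[[[0,0,-0.15,0,0,0,0.25],[0,0,-0.3,0,0,0,0.25],[0,0,-0.3,0,0,0,0.25]]])

```text
time_s: 5.1
ee_pos: [520.8, 87.0, 101.3]
ee_rot: [0.699, 0.111, 0.229, -0.668]
contact_force: [1.0, 0.7, -0.2]
width: 23.4
```

```bash
python3 -c "
from h import *
st();p=optics.camera_params('wrist'); im=optics.read_camera('wrist');cv2.imwrite('pics/w6.png',im[200:330,200:360,::-1].repeat(4,0).repeat(4,1))
for y in (82,95):print(proj('wrist',rig2w([-95,y,125]),p))"
```

```text
t 5.1 tcp rig [-89.   79.7 101.3] F rig [ 0.86  0.89 -0.16] w 23.4 q [ 0.16  0.35  2.13 -0.66  0.25 -0.63]
[[281.52264974 286.06443281]]
[[307.35497368 286.55959311]]
```

View pics/w6.png

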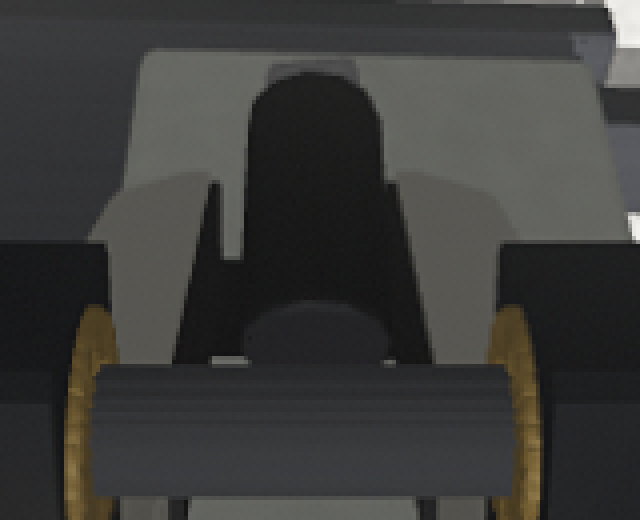

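play_rows(series=[[[0,0,-0.1,0,0,0,0.25],[0,0,-0.2,0,0,0,0.25],[0,0,-0.2,0,0,0,0.25]]])

```text
time_s: 5.45
ee_pos: [520.6, 85.0, 101.3]
ee_rot: [0.699, 0.111, 0.229, -0.668]
contact_force: [0.9, 1.0, -0.6]
width: 23.2
```

```bash
python3 -c "
from h import *
st()"
```

```text
t 5.45 tcp rig [-88.8  77.7 101.3] F rig [ 0.65  1.14 -0.59] w 23.2 q [ 0.15  0.35  2.13 -0.66  0.25 -0.64]
```

play_rows(series=[[[0,0,-0.1,0,0,0,0.25],[0,0,-0.2,0,0,0,0.25],[0,0,-0.2,0,0,0,0.25]]])

```text
time_s: 5.75
ee_pos: [520.3, 83.2, 101.4]
ee_rot: [0.699, 0.111, 0.229, -0.669]
contact_force: [1.4, 3.4, -2.3]
width: 23.2
```

```bash
python3 -c "
from h import *
st()"
```

```text
t 5.75 tcp rig [-88.7  75.9 101.4] F rig [ 0.64  3.61 -2.25] w 23.2 q [ 0.15  0.35  2.13 -0.66  0.25 -0.64]
```

play_rows(series=[[[0,0,-0.1,0,0,0,0.25],[0,0,-0.1,0,0,0,0.25]]])

```text
time_s: 5.95
ee_pos: [520.3, 82.3, 101.4]
ee_rot: [0.699, 0.112, 0.229, -0.669]
contact_force: [2.0, 5.0, -2.1]
width: 23.1
```

```bash
python3 -c "
from h import *
st()"
```

```text
t 5.95 tcp rig [-88.6  75.  101.4] F rig [ 0.94  5.31 -2.13] w 23.1 q [ 0.15  0.35  2.13 -0.65  0.24 -0.65]
```

play_rows(series=[[[0,0,0.4,0,0,0,0.25],[0,0,0.9,0,0,0,0.25],[0,0,1.4,0,0,0,0.25],[0,0,1.9,0,0,0,0.25],[0,0,1.9,0,0,0,0.25]]])

```text
time_s: 6.45
ee_pos: [523.6, 101.7, 101.4]
ee_rot: [0.699, 0.112, 0.229, -0.669]
contact_force: [0.5, 0.2, 0.6]
width: 23.2
```

```bash
python3 -c "
from h import *
st()"
```

```text
t 6.45 tcp rig [-89.2  94.7 101.4] F rig [0.44 0.33 0.62] w 23.2 q [ 0.19  0.36  2.11 -0.68  0.27 -0.58]
```

play_rows(series=[[[0,0,0.4,0,0,0,0.25],[0,0,0.8,0,0,0,0.25],[0,0,1.1,0,0,0,0.25],[0,0,1.3,0,0,0,0.25],[0,0,1.3,0,0,0,0.25]]])

```text
time_s: 6.95
ee_pos: [525.9, 114.8, 101.4]
ee_rot: [0.698, 0.112, 0.229, -0.669]
contact_force: [0.0, -0.5, 0.1]
width: 23.2
```

```bash
python3 -c "
from h import *
st()"
```

```text
t 6.95 tcp rig [-89.6 107.9 101.4] F rig [ 0.14 -0.48  0.09] w 23.2 q [ 0.22  0.37  2.1  -0.7   0.28 -0.55]
```

play_rows(series=[[[0,0,0.1,0,0,0,0.25],[0,0,0.3,0,0,0,0.25],[0,0,0.3,0,0,0,0.25]]])

```text
time_s: 7.25
ee_pos: [526.5, 117.8, 101.4]
ee_rot: [0.698, 0.112, 0.229, -0.669]
contact_force: [0.2, -0.0, 1.1]
width: 23.2
```

```bash
python3 -c "
from h import *
st()"
```

```text
t 7.25 tcp rig [-89.7 111.1 101.4] F rig [0.2  0.01 1.09] w 23.2 q [ 0.23  0.37  2.09 -0.7   0.29 -0.54]
```

play_rows(series=[[[0,0,0.1,0,0,0,0.25],[0,0,0.2,0,0,0,0.25],[0,0,0.3,0,0,0,0.25],[0,0,0.3,0,0,0,0.25]]])

```text
time_s: 7.65
ee_pos: [527.0, 121.0, 101.4]
ee_rot: [0.698, 0.112, 0.229, -0.669]
contact_force: [-0.3, -0.3, -0.9]
width: 23.2
```

```bash
python3 -c "
from h import *
st()"
```

```text
t 7.65 tcp rig [-89.8 114.2 101.4] F rig [-0.21 -0.3  -0.91] w 23.2 q [ 0.23  0.37  2.09 -0.7   0.29 -0.53]
```

play_rows(series=[[[0,0,0.1,0,0,0,0.25],[0,0,0.2,0,0,0,0.25],[0,0,0.2,0,0,0,0.25]]])

```text
time_s: 7.95
ee_pos: [527.4, 122.9, 101.4]
ee_rot: [0.699, 0.112, 0.229, -0.669]
contact_force: [0.1, -2.7, 0.5]
width: 23.1
```

```bash
python3 -c "
from h import *
st()"
```

```text
t 7.95 tcp rig [-89.8 116.2 101.4] F rig [ 0.63 -2.67  0.51] w 23.1 q [ 0.24  0.37  2.09 -0.7   0.29 -0.52]
```

play_rows(series=[[[0,0,0.12,0,0,0,0.25],[0,0,0.12,0,0,0,0.25]]])

```text
time_s: 8.15
ee_pos: [527.6, 123.9, 101.4]
ee_rot: [0.699, 0.112, 0.229, -0.669]
contact_force: [2.6, -3.3, -1.0]
width: 23.4
```

```bash
python3 -c "
from h import *
st();print(grasp([-95,100,112],back=55))"
```

```text
t 8.15 tcp rig [-89.8 117.3 101.4] F rig [ 3.24 -2.66 -1.01] w 23.4 q [ 0.24  0.38  2.08 -0.7   0.3  -0.52]
(array([-0.02, -5.41, -1.72]), array([ 0.001,  0.   , -0.   ]))
```

play_rows(series=[[[0,0,-0.4,0,0,0,0.3],[0,0,-0.4,0,0,0,0.4],[0,-2,-0.4,0,0,0,0.4],[0,-4,-0.4,0,0,0,0.4],[0,-5.4,-1,0,0,0,0.4]]])

```text
time_s: 8.65
ee_pos: [500.7, 118.9, 150.0]
ee_rot: [0.698, 0.112, 0.229, -0.669]
contact_force: [-0.3, 0.7, -0.3]
width: 37.4
```

```bash
python3 -c "
from h import *
st();print(grasp([-100,-96,112],back=50))"
```

```text
t 8.65 tcp rig [-115.1  106.9  150. ] F rig [-0.4   0.64 -0.33] w 37.4 q [ 0.25  0.24  2.12 -0.53  0.38 -0.7 ]
(array([ -1.07,   0.05, -20.33]), array([0.   , 0.001, 0.   ]))
```

play_rows(series=[[[-0.4,-0.3,-4.5,0,0,0,0.4],[-0.8,-0.3,-9,0,0,0,0.4],[-1,0,-13.5,0,0,0,0.4],[-1.05,0,-18,0,0,0,0.4],[-1.05,0,-20.3,0,0,0,0.4]]])

```text
time_s: 9.15
ee_pos: [461.7, -55.6, 145.0]
ee_rot: [0.698, 0.111, 0.227, -0.67]
contact_force: [-0.3, -0.1, -0.3]
width: 37.1
```

play_rows(series=[[[0,0,-0.5,0,0,0,0.4],[0,0,-0.5,0,0,0,0.4]]])

```text
time_s: 9.35
ee_pos: [460.7, -61.5, 145.2]
ee_rot: [0.698, 0.11, 0.228, -0.669]
contact_force: [0.8, 0.8, 0.6]
width: 37.1
```

```bash
python3 - <<'E'
from h import *
st(); print(grasp([-95,-96,112]));p=optics.camera_params("wrist"); im=optics.read_camera("wrist");cv2.imwrite("pics/w7.png",im[:,:,::-1]);st()
import pickle; pickle.dump(p,open("p7.pkl","wb"))
print(proj("wrist",[rig2w([-95,-95,125]),rig2w([-89,-205,75])],p))
E
```

```text
t 9.35 tcp rig [-117.7  -77.9  145.2] F rig [0.57 0.95 0.55] w 37.1 q [-0.26  0.14  2.26  0.16  0.26 -1.8 ]
(array([ 0.41,  5.27, -1.88]), array([ 0.   , -0.002, -0.003]))
t 9.4 tcp rig [-117.8  -77.2  145.1] F rig [-0.29 -0.27  0.36] w 37.2 q [-0.26  0.14  2.26  0.16  0.26 -1.8 ]
[[249.44030177 255.56170273]
 [116.88328807 208.92388694]]
```

View pics/w7.png

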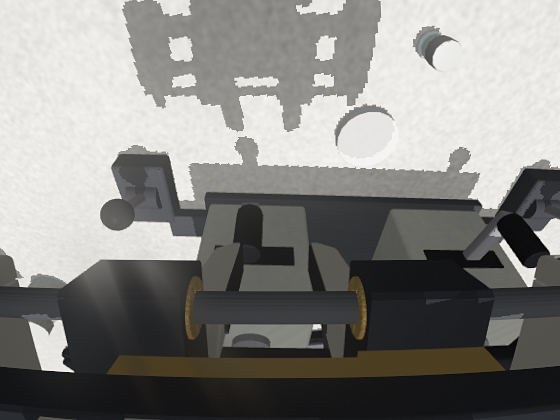

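```bash
python3 - <<'E'
from h import *
print(grasp([-96,-96.3,112],back=45),grasp([-96,-96.3,112]))
E
```

```text
(array([ 0.31,  0.71, -1.98]), array([ 0.   , -0.001, -0.003])) (array([ 0.33,  5.21, -1.98]), array([ 0.   , -0.001, -0.003]))
```

play_rows(series=[[[0.3,0,-1,0,0,0,0.4],[0.3,0,-2,0,0,0,0.4],[0.3,0.7,-2,0,0,0,0.4],[0.3,0.7,-2,0,0,0,0.4]]])

```text
time_s: 9.8
ee_pos: [463.3, -81.0, 139.6]
ee_rot: [0.698, 0.11, 0.227, -0.67]
contact_force: [-0.1, -0.0, -0.3]
width: 37.4
```

```bash
python3 - <<'E'
from h import *
st(); p=optics.camera_params("wrist"); im=optics.read_camera("wrist");cv2.imwrite("pics/w8.png",im[200:330,200:360,::-1].repeat(4,0).repeat(4,1));st()
print((proj("wrist",[rig2w([-95,-95,125])],p)-200)*4);print(grasp([-96,-96.3,112]))
E
```

```text
t 9.8 tcp rig [-111.2  -96.4  139.6] F rig [-0.08 -0.02 -0.28] w 37.4 q [-0.31  0.16  2.26  0.26  0.25 -1.95]
t 9.85 tcp rig [-111.4  -96.3  139.7] F rig [-0.17  0.31  0.6 ] w 37.3 q [-0.31  0.16  2.26  0.26  0.25 -1.95]
[[310.54225938 225.41210905]]
(array([ 0.08,  4.47, -0.05]), array([-0.   , -0.   , -0.005]))
```

View pics/w8.png

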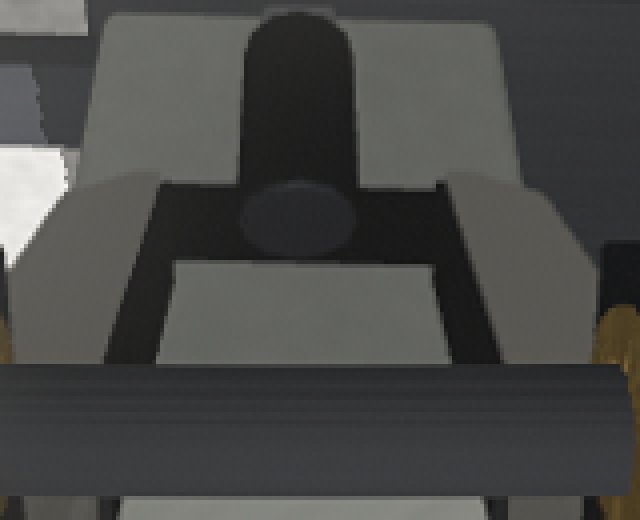

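play_rows(series=[[[0.05,1.2,-0.08,0,0,0,0.4],[0.08,2.4,-0.08,0,0,0,0.4],[0.08,3.6,-0.08,0,0,0,0.4],[0.08,4.4,-0.08,0,0,0,0.4],[0.08,4.4,-0.08,0,0,0,0.4]]])

```text
time_s: 10.35
ee_pos: [483.9, -84.5, 100.2]
ee_rot: [0.698, 0.11, 0.227, -0.67]
contact_force: [0.2, 1.0, -0.9]
width: 37.2
```

```bash
python3 - <<'E'
from h import *
st(); print(grasp([-96,-97,112]))
E
```

```text
t 10.35 tcp rig [-90.4 -95.7 100.2] F rig [ 0.05  0.98 -0.94] w 37.2 q [-0.3   0.29  2.23  0.42  0.15 -2.1 ]
(array([ 0.06, -0.  , -0.11]), array([-0.001,  0.   , -0.006]))
```

play_rows(series=[[[0,0,0,0,0,0,0.25],[0,0,0,0,0,0,0.25],[0,0,-0.2,0,0,0,0.25],[0,0,-0.4,0,0,0,0.25],[0,0,-0.4,0,0,0,0.25]]])

```text
time_s: 10.85
ee_pos: [483.2, -88.7, 100.5]
ee_rot: [0.698, 0.11, 0.227, -0.67]
contact_force: [-0.7, 0.6, -0.5]
width: 23.0
```

```bash
python3 - <<'E'
from h import *
st()
E
```

```text
t 10.85 tcp rig [-90.2 -99.9 100.5] F rig [-0.81  0.4  -0.52] w 23.0 q [-0.31  0.29  2.23  0.45  0.16 -2.14]
```

play_rows(series=[[[0,0,-0.1,0,0,0,0.25],[0,0,-0.2,0,0,0,0.25],[0,0,-0.2,0,0,0,0.25]]])

```text
time_s: 11.15
ee_pos: [482.9, -90.8, 100.5]
ee_rot: [0.698, 0.11, 0.227, -0.67]
contact_force: [1.3, 0.2, -0.5]
width: 23.5
```

```bash
python3 -c "
from h import *
st()"
```

```text
t 11.15 tcp rig [ -90.1 -102.1  100.5] F rig [ 1.19  0.48 -0.47] w 23.5 q [-0.32  0.29  2.23  0.46  0.16 -2.16]
```

play_rows(series=[[[0,0,-0.1,0,0,0,0.25],[0,0,-0.2,0,0,0,0.25],[0,0,-0.2,0,0,0,0.25]]])

```text
time_s: 11.45
ee_pos: [482.5, -92.9, 100.5]
ee_rot: [0.698, 0.11, 0.227, -0.67]
contact_force: [0.3, 0.3, 0.4]
width: 23.3
```

```bash
python3 -c "
from h import *
st()"
```

```text
t 11.45 tcp rig [ -90.  -104.2  100.5] F rig [0.25 0.35 0.38] w 23.3 q [-0.33  0.29  2.23  0.48  0.16 -2.18]
```

play_rows(series=[[[0,0,-0.1,0,0,0,0.25],[0,0,-0.2,0,0,0,0.25],[0,0,-0.2,0,0,0,0.25]]])

```text
time_s: 11.75
ee_pos: [482.1, -94.8, 100.5]
ee_rot: [0.698, 0.11, 0.227, -0.67]
contact_force: [-1.7, 1.7, 1.2]
width: 23.4
```

```bash
python3 -c "
from h import *
st()"
```

```text
t 11.75 tcp rig [ -90.  -106.2  100.5] F rig [-2.01  1.3   1.18] w 23.4 q [-0.33  0.29  2.23  0.49  0.16 -2.2 ]
```

play_rows(series=[[[0,0,-0.1,0,0,0,0.25],[0,0,-0.15,0,0,0,0.25],[0,0,-0.15,0,0,0,0.25]]])

```text
time_s: 12.05
ee_pos: [481.8, -96.3, 100.4]
ee_rot: [0.698, 0.11, 0.227, -0.67]
contact_force: [0.2, 3.7, 0.5]
width: 23.4
```

```bash
python3 -c "
from h import *
st();p=optics.camera_params('wrist'); im=optics.read_camera('wrist');cv2.imwrite('pics/w9.png',im[200:330,200:360,::-1].repeat(4,0).repeat(4,1))
st()"
```

```text
t 12.05 tcp rig [ -90.  -107.6  100.4] F rig [-0.56  3.68  0.54] w 23.4 q [-0.34  0.29  2.23  0.5   0.16 -2.21]
t 12.1 tcp rig [ -90.  -107.6  100.4] F rig [0.27 4.05 0.12] w 23.3 q [-0.34  0.29  2.23  0.5   0.16 -2.21]
```

View pics/w9.png

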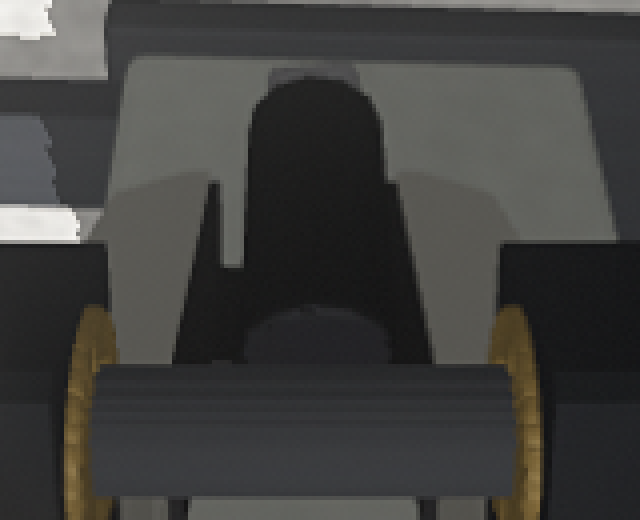

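play_rows(series=[[[0,0,0.4,0,0,0,0.25],[0,0,0.9,0,0,0,0.25],[0,0,1.4,0,0,0,0.25],[0,0,1.7,0,0,0,0.25],[0,0,1.7,0,0,0,0.25]]])

```text
time_s: 12.6
ee_pos: [484.8, -79.4, 100.5]
ee_rot: [0.698, 0.11, 0.227, -0.67]
contact_force: [-0.1, -0.1, -0.5]
width: 23.2
```

```bash
python3 -c "
from h import *
st()"
```

```text
t 12.6 tcp rig [-90.5 -90.5 100.5] F rig [-0.05 -0.11 -0.51] w 23.2 q [-0.29  0.29  2.23  0.38  0.15 -2.05]
```

play_rows(series=[[[0,0,0.1,0,0,0,0.25],[0,0,0.25,0,0,0,0.25],[0,0,0.25,0,0,0,0.25]]])

```text
time_s: 12.9
ee_pos: [485.3, -76.9, 100.5]
ee_rot: [0.698, 0.11, 0.227, -0.67]
contact_force: [0.7, -0.1, 0.5]
width: 23.7
```

```bash
python3 -c "
from h import *
st()"
```

```text
t 12.9 tcp rig [-90.6 -88.  100.5] F rig [0.75 0.   0.45] w 23.7 q [-0.28  0.29  2.23  0.36  0.15 -2.03]
```

play_rows(series=[[[0,0,0.1,0,0,0,0.25],[0,0,0.2,0,0,0,0.25],[0,0,0.2,0,0,0,0.25]]])

```text
time_s: 13.2
ee_pos: [485.6, -74.9, 100.5]
ee_rot: [0.698, 0.11, 0.227, -0.67]
contact_force: [0.0, 1.0, 0.2]
width: 23.3
```

```bash
python3 -c "
from h import *
st()"
```

```text
t 13.2 tcp rig [-90.7 -85.9 100.5] F rig [-0.17  0.98  0.15] w 23.3 q [-0.28  0.29  2.23  0.35  0.15 -2.01]
```

play_rows(series=[[[0,0,0.1,0,0,0,0.25],[0,0,0.2,0,0,0,0.25],[0,0,0.2,0,0,0,0.25]]])

```text
time_s: 13.5
ee_pos: [486.0, -72.9, 100.5]
ee_rot: [0.698, 0.11, 0.227, -0.67]
contact_force: [0.1, -2.6, -1.1]
width: 23.2
```

```bash
python3 -c "
from h import *
st()"
```

```text
t 13.5 tcp rig [-90.7 -83.9 100.5] F rig [ 0.6  -2.52 -1.09] w 23.2 q [-0.27  0.29  2.23  0.33  0.15 -1.99]
```

play_rows(series=[[[0,0,0.1,0,0,0,0.25],[0,0,0.15,0,0,0,0.25],[0,0,0.15,0,0,0,0.25]]])

```text
time_s: 13.8
ee_pos: [486.3, -71.5, 100.5]
ee_rot: [0.698, 0.11, 0.227, -0.67]
contact_force: [-0.0, -4.3, -0.7]
width: 23.2
```

```bash
python3 -c "
from h import *
st();print(grasp([-95,-90,112],back=55))"
```

```text
t 13.8 tcp rig [-90.7 -82.5 100.5] F rig [ 0.85 -4.25 -0.75] w 23.2 q [-0.27  0.29  2.23  0.32  0.15 -1.97]
(array([ 0.11, -5.43, -0.73]), array([-0.001, -0.   , -0.005]))
```

play_rows(series=[[[0,0,-0.4,0,0,0,0.3],[0,0,-0.4,0,0,0,0.4],[0,-2,-0.4,0,0,0,0.4],[0,-4,-0.4,0,0,0,0.4],[0,-5.4,-0.2,0,0,0,0.4]]])

```text
time_s: 14.3
ee_pos: [460.8, -69.1, 149.1]
ee_rot: [0.698, 0.11, 0.227, -0.67]
contact_force: [0.4, 0.0, 0.1]
width: 37.0
```

```bash
python3 -c "
from h import *
st();print(grasp([-94,113,112],back=52))"
```

```text
t 14.3 tcp rig [-116.1  -85.3  149.1] F rig [0.39 0.11 0.15] w 37.0 q [-0.28  0.13  2.26  0.19  0.28 -1.85]
(array([ 0.8 ,  0.74, 19.75]), array([-0.   , -0.   , -0.005]))
```

play_rows(series=[[[0,0,4.5,0,0,0,0.4],[0,0,9,0,0,0,0.4],[0.4,0.3,13.5,0,0,0,0.4],[0.8,0.3,17.5,0,0,0,0.4],[0.8,0.3,19.7,0,0,0,0.4]]])

```text
time_s: 14.8
ee_pos: [499.3, 109.3, 150.3]
ee_rot: [0.698, 0.11, 0.228, -0.67]
contact_force: [0.7, -0.4, -0.0]
width: 37.3
```

```bash
python3 -c "
from h import *
st();print(grasp([-94,113,112],back=48))"
```

```text
t 14.8 tcp rig [-114.6   97.2  150.3] F rig [ 0.78 -0.24 -0.02] w 37.3 q [ 0.22  0.23  2.13 -0.5   0.38 -0.75]
(array([0.07, 0.87, 1.51]), array([ 0.   , -0.002, -0.004]))
```

play_rows(series=[[[0,0.3,0.8,0,0,0,0.4],[0,0.6,1.5,0,0,0,0.4],[0.1,0.9,1.5,0,0,0,0.4],[0.1,0.9,1.5,0,0,0,0.4]]])

```text
time_s: 15.2
ee_pos: [506.8, 122.4, 142.3]
ee_rot: [0.699, 0.11, 0.228, -0.669]
contact_force: [1.0, -0.8, 0.5]
width: 36.9
```

```bash
python3 - <<'E'
from h import *
st(); p=optics.camera_params("wrist"); im=optics.read_camera("wrist");cv2.imwrite("pics/w10.png",im[200:330,200:360,::-1].repeat(4,0).repeat(4,1));st()
print((proj("wrist",[rig2w([-94,113,125])],p)-200)*4);print(grasp([-94,113,112]))
E
```

```text
t 15.2 tcp rig [-109.9  111.5  142.3] F rig [ 1.15 -0.58  0.55] w 36.9 q [ 0.25  0.26  2.1  -0.54  0.38 -0.68]
t 15.25 tcp rig [-109.9  111.3  142.5] F rig [-0.16  0.18  1.23] w 37.2 q [ 0.25  0.26  2.1  -0.54  0.38 -0.68]
[[311.21522384 210.98487173]]
(array([0.  , 4.74, 0.12]), array([ 0.001, -0.003, -0.005]))
```

View pics/w10.png

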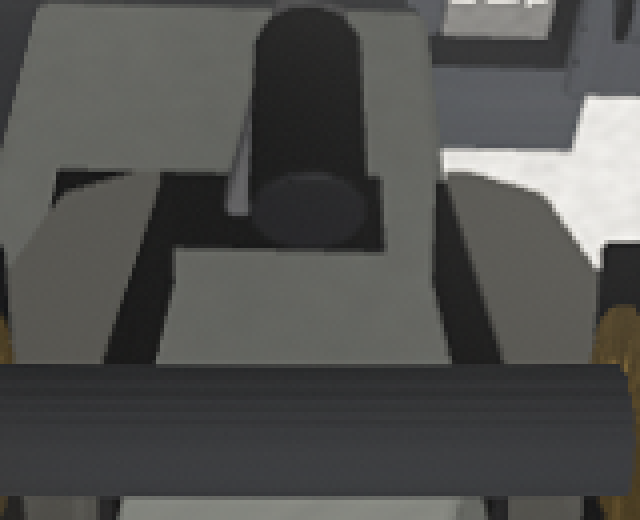

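Pin top at (308,210) in the crop against (311,211) predicted, so the left knob is at y≈112.5 and sits between the fingers. I'll descend.

play_rows(series=[[[0,1.3,0.1,0,0,0,0.4],[0,2.6,0.1,0,0,0,0.4],[0,3.8,0.1,0,0,0,0.4],[0,4.7,0.1,0,0,0,0.4],[0,4.7,0.1,0,0,0,0.4]]])

```text
time_s: 15.75
ee_pos: [528.3, 118.2, 100.1]
ee_rot: [0.699, 0.108, 0.228, -0.669]
contact_force: [0.3, 1.3, -0.1]
width: 37.1
```

```bash
python3 -c "
from h import *
st()"
```

```text
t 15.75 tcp rig [-88.  111.8 100.1] F rig [ 0.05  1.31 -0.06] w 37.1 q [ 0.23  0.38  2.08 -0.68  0.29 -0.55]
```

play_rows(series=[[[0,0,0,0,0,0,0.25],[0,0,-0.4,0,0,0,0.25],[0,0,-1,0,0,0,0.25],[0,0,-1.6,0,0,0,0.25],[0,0,-1.6,0,0,0,0.25]]])

```text
time_s: 16.25
ee_pos: [525.3, 101.6, 100.3]
ee_rot: [0.699, 0.108, 0.228, -0.669]
contact_force: [0.2, -0.8, -1.4]
width: 23.1
```

```bash
python3 -c "
from h import *
st()"
```

```text
t 16.25 tcp rig [-87.6  94.9 100.3] F rig [ 0.33 -0.76 -1.42] w 23.1 q [ 0.19  0.36  2.1  -0.66  0.27 -0.6 ]
```

play_rows(series=[[[0,0,-0.5,0,0,0,0.25],[0,0,-1,0,0,0,0.25],[0,0,-1.4,0,0,0,0.25],[0,0,-1.7,0,0,0,0.25],[0,0,-1.7,0,0,0,0.25]]])

```text
time_s: 16.75
ee_pos: [522.3, 84.6, 100.4]
ee_rot: [0.699, 0.108, 0.229, -0.669]
contact_force: [-0.9, 1.5, -0.2]
width: 23.6
```

```bash
python3 -c "
from h import *
st()"
```

```text
t 16.75 tcp rig [-87.   77.6 100.4] F rig [-1.18  1.32 -0.18] w 23.6 q [ 0.15  0.35  2.12 -0.64  0.25 -0.66]
```

play_rows(series=[[[0,0,-0.1,0,0,0,0.25],[0,0,-0.2,0,0,0,0.25],[0,0,-0.2,0,0,0,0.25]]])

```text
time_s: 17.05
ee_pos: [522.1, 82.8, 100.4]
ee_rot: [0.699, 0.108, 0.229, -0.669]
contact_force: [1.6, 3.8, -1.7]
width: 23.2
```

```bash
python3 -c "
from h import *
st()"
```

```text
t 17.05 tcp rig [-86.9  75.9 100.4] F rig [ 0.76  4.06 -1.67] w 23.2 q [ 0.15  0.35  2.12 -0.64  0.25 -0.66]
```

play_rows(series=[[[0,0,0.1,0,0,0,0.25],[0,0,0.2,0,0,0,0.25],[0,0,0.3,0,0,0,0.25],[0,0,0.3,0,0,0,0.4],[0,0,0.3,0,0,0,0.4]]])

```text
time_s: 17.55
ee_pos: [522.5, 85.7, 100.4]
ee_rot: [0.699, 0.108, 0.229, -0.669]
contact_force: [-0.3, 0.3, 0.8]
width: 34.0
```

play_rows(series=[[[0,0,0.1,0,0,0,0.4],[0,-1.5,0.1,0,0,0,0.4],[0,-3,0.1,0,0,0,0.4],[0,-5,0.1,0,0,0,0.4],[0,-5,0.1,0,0,0,0.4]]])

```text
time_s: 18.05
ee_pos: [500.1, 91.0, 146.3]
ee_rot: [0.698, 0.109, 0.229, -0.669]
contact_force: [0.1, 0.0, 0.4]
width: 37.4
```

```bash
python3 - <<'E'
from h import *
st(); p=optics.camera_params("wrist"); im=optics.read_camera("wrist");cv2.imwrite("pics/w11.png",im[:,:,::-1]);st()
print((proj("wrist",[rig2w([-94,80,125]),rig2w([-89,205,75])],p)))
E
```

```text
t 18.05 tcp rig [-110.1   79.4  146.3] F rig [0.13 0.06 0.4 ] w 37.4 q [ 0.18  0.23  2.14 -0.48  0.35 -0.8 ]
t 18.1 tcp rig [-110.    79.3  145.4] F rig [-0.88 -0.07  0.3 ] w 37.1 q [ 0.18  0.23  2.14 -0.49  0.35 -0.8 ]
[[276.40446758 248.23455174]
 [430.82943986 208.34613209]]
```

View pics/w11.png

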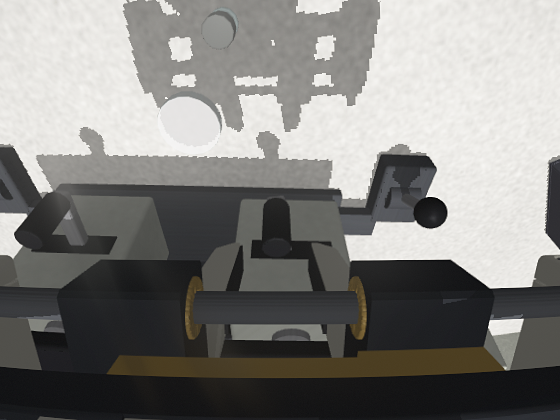

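```bash
cat >> h.py <<'E'
CY=YAW-np.pi/2
def clampose(p,th=0): return rel(rig2w(p),orient(th,CY))
E
python3 - <<'E'
from h import *
st()
for p in ([-150,120,200],[-140,208,200]):
    print(clampose(p))
E
```

```text
t 18.1 tcp rig [-110.    79.3  145.4] F rig [-0.88 -0.07  0.3 ] w 37.1 q [ 0.18  0.23  2.14 -0.49  0.35 -0.8 ]
(array([-0.89, -6.64,  4.18]), array([-0.387,  1.565,  0.376]))
(array([ 0.21, -6.06, 12.95]), array([-0.387,  1.565,  0.376]))
```

play_rows(series=[[[-0.3,-2.5,0.5,0,0,0,0.2],[-0.9,-5,2.5,-0.035,0.14,0.034,0],[-0.9,-6.6,4.2,-0.07,0.28,0.068,0],[-0.5,-6.5,7,-0.105,0.42,0.101,0],[-0.2,-6.4,10,-0.14,0.56,0.135,0]]])

```text
time_s: 18.6
ee_pos: [487.0, 195.7, 201.0]
ee_rot: [0.658, -0.145, 0.377, -0.636]
contact_force: [-0.7, -1.2, -0.3]
width: 2.4
```

```bash
python3 - <<'E'
from h import *
st()
for p in ([-140,208,200],): print(clampose(p))
E
```

```text
t 18.6 tcp rig [-144.1  179.4  201. ] F rig [-0.39 -1.3  -0.26] w 2.4 q [ 0.43  0.25  1.88 -0.35  0.83 -0.16]
(array([-1.19, -0.03,  2.64]), array([-0.246,  0.998,  0.242]))
```

play_rows(series=[[[-0.4,0,0.9,-0.036,0.145,0.035,0],[-0.8,0,1.8,-0.072,0.29,0.07,0],[-1.2,0,2.6,-0.108,0.435,0.105,0],[-1.2,0,2.6,-0.143,0.58,0.14,0],[-1.2,0,2.6,-0.179,0.725,0.175,0]]])

```text
time_s: 19.1
ee_pos: [497.0, 222.7, 198.3]
ee_rot: [0.524, -0.442, 0.513, -0.516]
contact_force: [0.2, 0.4, -0.2]
width: 0.5
```

```bash
python3 - <<'E'
from h import *
st()
for p in ([-140,208,200],[-140,208,140]): print(clampose(p))
E
```

```text
t 19.1 tcp rig [-139.7  207.8  198.3] F rig [ 0.09  0.44 -0.21] w 0.5 q [ 0.38  0.35  1.71 -0.11  1.05  0.35]
(array([-0.01, -0.17, -0.01]), array([-0.071,  0.289,  0.073]))
(array([-0.51,  5.8 , -0.36]), array([-0.071,  0.289,  0.073]))
```

play_rows(series=[[[0,0,0,-0.036,0.145,0.036,0],[0,0,0,-0.071,0.289,0.073,0],[-0.25,3,-0.2,-0.071,0.289,0.073,0],[-0.5,5.8,-0.4,-0.071,0.289,0.073,0],[-0.5,5.8,-0.4,-0.071,0.289,0.073,0]]])

```text
time_s: 19.6
ee_pos: [494.8, 221.6, 135.9]
ee_rot: [-0.449, 0.549, -0.548, 0.444]
contact_force: [-1.0, 0.2, 1.0]
width: 0.8
```

```bash
python3 - <<'E'
from h import *
st(); p=optics.camera_params("wrist"); im=optics.read_camera("wrist");cv2.imwrite("pics/w12.png",im[:,:,::-1]);
im=optics.read_camera("side");cv2.imwrite("pics/s12.png",im[140:320,180:420,::-1].repeat(3,0).repeat(3,1));st()
print((proj("wrist",[rig2w([-140,208,140]),rig2w([-89,205,75])],p)))
print(clampose([-135,207,66]))
E
```

```text
t 19.6 tcp rig [-141.7  206.3  135.9] F rig [-1.02 -0.01  0.99] w 0.8 q [ 0.34  0.44  1.74 -0.    0.96  0.54]
t 19.7 tcp rig [-140.1  207.7  139.6] F rig [ 0.18 -0.23  0.52] w 0.1 q [ 0.34  0.44  1.74 -0.    0.97  0.54]
[[277.54638648 256.29821075]
 [344.51597062 227.46306691]]
(array([0.06, 7.36, 0.52]), array([ 0.001, -0.   ,  0.001]))
```

View pics/w12.png

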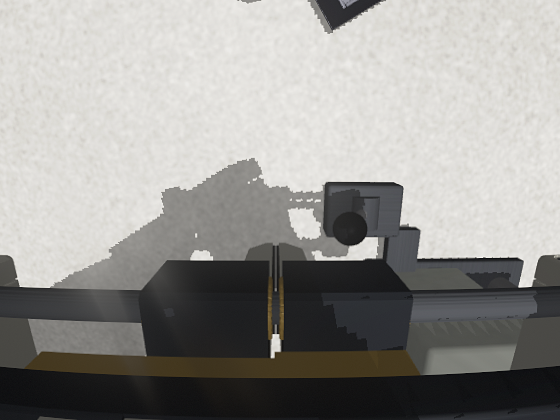

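View pics/s12.png

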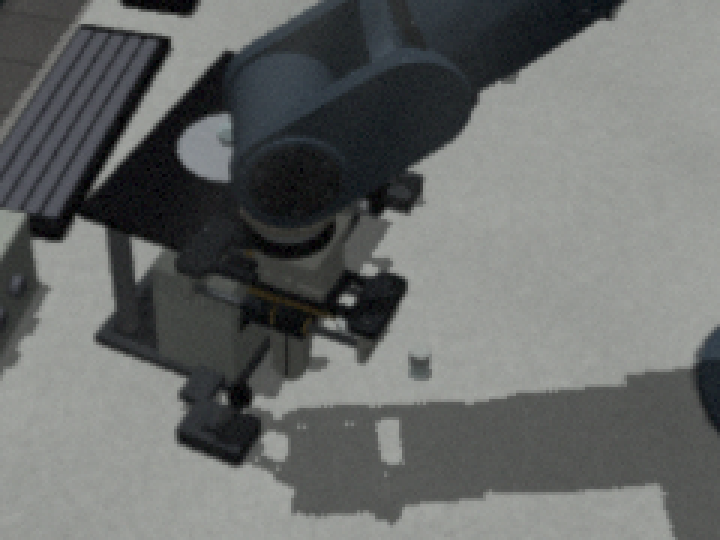

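play_rows(series=[[[0,2.5,0.2,0,0,0,0],[0,5,0.4,0,0,0,0],[0.05,7.4,0.5,0,0,0,0],[0.05,7.4,0.5,0,0,0,0]]])

```text
time_s: 20.1
ee_pos: [500.9, 220.7, 64.5]
ee_rot: [-0.448, 0.549, -0.548, 0.445]
contact_force: [-0.2, 0.7, -0.4]
width: 0.6
```

```bash
python3 - <<'E'
from h import *
st(); print(clampose([-65,207,66]))
p=optics.camera_params("wrist"); im=optics.read_camera("wrist");cv2.imwrite("pics/w13.png",im[:,:,::-1]);st()
E
```

```text
t 20.1 tcp rig [-135.6  206.7   64.5] F rig [-0.3   0.68 -0.39] w 0.6 q [ 0.33  0.56  1.77 -0.    0.82  0.54]
(array([-0.04, -0.17,  7.06]), array([ 0.003, -0.   ,  0.003]))
t 20.15 tcp rig [-134.9  207.1   66. ] F rig [ 0.08 -0.03  0.86] w 0.3 q [ 0.33  0.55  1.77 -0.    0.82  0.54]
```

View pics/w13.png

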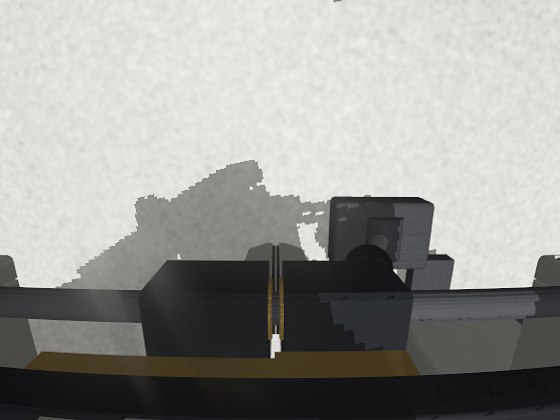

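play_rows(series=[[[0,0,1.2,0,0,0,0],[0,0,2.4,0,0,0,0],[0,0,3.6,0,0,0,0],[0,0,4.8,0,0,0,0],[0,0,4.8,0,0,0,0]]])

```text
time_s: 20.65
ee_pos: [550.6, 210.9, 66.3]
ee_rot: [0.446, -0.548, 0.549, -0.446]
contact_force: [0.1, -0.1, 0.3]
width: -0.0
```

```bash
python3 - <<'E'
from h import *
st(); print(clampose([-65,207,66]))
p=optics.camera_params("wrist"); im=optics.read_camera("wrist");cv2.imwrite("pics/w14.png",im[:,:,::-1]);st()
E
```

```text
t 20.65 tcp rig [-84.9 207.1  66.3] F rig [ 0.09 -0.1   0.33] w -0.0 q [ 0.29  0.61  1.66 -0.    0.87  0.49]
(array([0.  , 0.03, 1.99]), array([-0.   , -0.001,  0.001]))
t 20.7 tcp rig [-86. 207.  66.] F rig [-0.75  0.11  0.82] w 0.6 q [ 0.29  0.61  1.66 -0.    0.87  0.49]
```

View pics/w14.png

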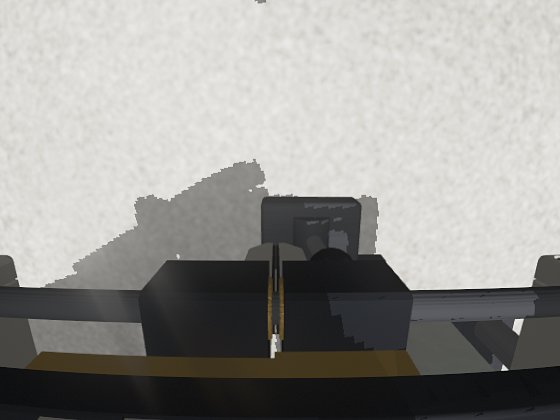

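play_rows(series=[[[0,0,0.8,0,0,0,0],[0,0,1.6,0,0,0,0],[0,0,2.0,0,0,0,0],[0,0,2.0,0,0,0,0]]])

```text
time_s: 21.1
ee_pos: [569.7, 206.8, 65.9]
ee_rot: [0.446, -0.548, 0.549, -0.446]
contact_force: [-0.1, 0.3, 0.4]
width: 0.6
```

```bash
python3 - <<'E'
from h import *
st()
E
```

```text
t 21.1 tcp rig [-65.4 206.9  65.9] F rig [-0.13  0.27  0.39] w 0.6 q [ 0.27  0.64  1.61 -0.    0.89  0.48]
```

play_rows(series=[[[0,0,0.2,0,0,0,0],[0,0,0.4,0,0,0,0],[0,0,0.4,0,0,0,0]]])

```text
time_s: 21.4
ee_pos: [573.7, 205.9, 65.9]
ee_rot: [0.446, -0.548, 0.549, -0.446]
contact_force: [-0.6, -0.4, -1.2]
width: 0.2
```

```bash
python3 - <<'E'
from h import *
st()
E
```

```text
t 21.4 tcp rig [-61.3 206.9  65.9] F rig [-0.53 -0.53 -1.2 ] w 0.2 q [ 0.27  0.64  1.6  -0.    0.9   0.47]
```

play_rows(series=[[[0,0,0.2,0,0,0,0],[0,0,0.4,0,0,0,0],[0,0,0.4,0,0,0,0]]])

```text
time_s: 21.7
ee_pos: [576.3, 205.3, 65.7]
ee_rot: [-0.447, 0.549, -0.548, 0.445]
contact_force: [-7.1, 2.9, 4.3]
width: 0.3
```

```bash
python3 - <<'E'
from h import *
st()
p=optics.camera_params("wrist"); im=optics.read_camera("wrist");cv2.imwrite("pics/w15.png",im[180:300,200:420,::-1].repeat(3,0).repeat(3,1))
E
```

```text
t 21.7 tcp rig [-58.6 206.9  65.7] F rig [-7.57  1.39  4.26] w 0.3 q [ 0.27  0.65  1.6  -0.    0.9   0.47]
```

View pics/w15.png

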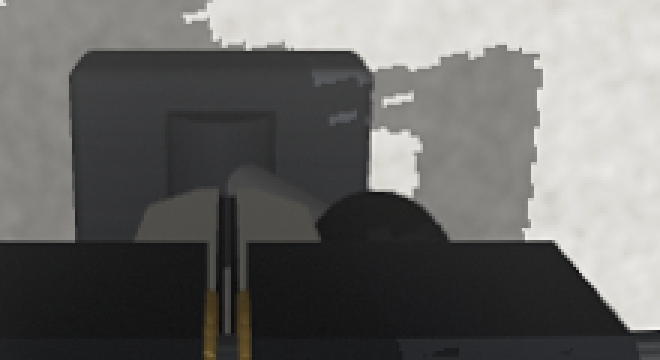

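play_rows(series=[[[0,0,-2,0,0,0,0],[0,0,-5,0,0,0,0],[0,0,-8,0,0,0,0],[0,-3,-9,0,0,0,0],[0,-7,-10,0,0,0,0]]])

```text
time_s: 22.25
ee_pos: [477.2, 225.7, 135.8]
ee_rot: [-0.448, 0.549, -0.548, 0.444]
contact_force: [0.0, 0.5, 0.0]
width: 0.7
```

play_rows(series=[[[0,-3,-3,0,0,0,0],[0,-7,-6,0,0,0,0],[0,-11,-9,0,0,0,0],[0,-12,-13,0,0,0,0],[0,-12,-16,0,0,0,0]]])

```text
time_s: 22.75
ee_pos: [320.6, 259.2, 258.8]
ee_rot: [-0.447, 0.549, -0.548, 0.446]
contact_force: [0.5, 0.4, -0.6]
width: 0.3
```

play_rows(series=[[[0,0,-1.5,0,0,0,0],[0,0,-1.5,0,0,0,0],[0,0,-1.5,0,0,0,0]]])

```text
time_s: 23.05
ee_pos: [306.7, 262.4, 259.0]
ee_rot: [-0.447, 0.549, -0.548, 0.446]
contact_force: [-0.5, -0.7, 0.2]
width: 0.7
```

```bash
python3 - <<'E'
from h import *
st()
im=optics.read_camera("top")[:,:,::-1];cv2.imwrite("pics/t16.png",im.copy());cv2.imwrite("pics/t16z.png",cv2.resize(im[120:280,190:390],None,fx=4,fy=3.75,interpolation=cv2.INTER_CUBIC))
im=optics.read_camera("wrist");cv2.imwrite("pics/w16.png",im[:,:,::-1])
im=optics.read_camera("side");cv2.imwrite("pics/s16.png",im[140:320,180:420,::-1].repeat(3,0).repeat(3,1));st()
f=lambda q:((q-[190,120]+.5)*[4,3.75]-.5).round(0)
for a in([-95,95,125],[-93.8,80,125],[-95,-87,125],[-89,205,75],[-31,205,75],[-89,-205,75],[-84,-205,77]): print(a,f(proj("top",rig2w(a))[0]))
E
```

```text
t 23.05 tcp rig [-334.2  208.1  259. ] F rig [-0.31 -0.74  0.25] w 0.7 q [0.59 0.03 1.94 0.   1.17 0.8 ]
t 23.2 tcp rig [-334.1  207.8  258.6] F rig [0.38 0.2  0.44] w 0.5 q [0.59 0.03 1.94 0.   1.17 0.8 ]
[-95, 95, 125] [244. 378.]
[-93.8, 80, 125] [267. 381.]
[-95, -87, 125] [524. 438.]
[-89, 205, 75] [ 90. 346.]
[-31, 205, 75] [112. 268.]
[-89, -205, 75] [698. 475.]
[-84, -205, 77] [700. 468.]
```

View pics/t16z.png

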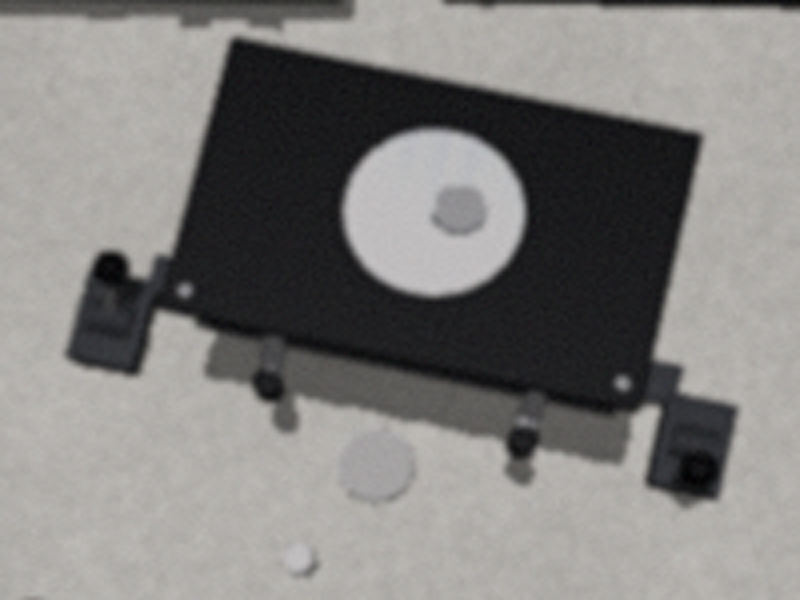

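View pics/s16.png

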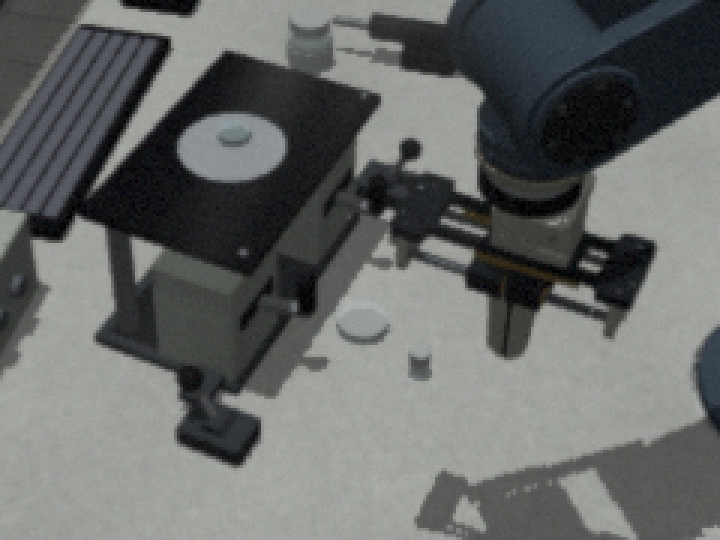

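View pics/t16.png

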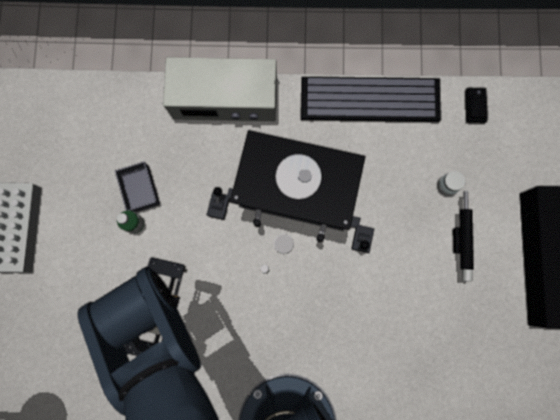

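```bash
python3 -c "
from workcell import workorder
print(workorder.close_job())"
```

```text
the job is handed in; nothing more can be done
None
```

The job is done and handed in at 23.2 s: the left drive is the looser one, and its clamp is thrown fully over.

- **Free play:** I rocked each lever right then left until it resisted, at about 4–5 N. The left drive has about 33 mm of play at the knob and the right about 16.5 mm. Neither lever passed about 0.22 rad, well short of 0.30.
- **Left lever:** I swung it right until it resisted at 4 N and let it spring back. It rests about 15–16 mm right of centre at the knob, which is the end of its play.
- **Left clamp:** I pushed it away to its stop, where it pressed back with about 7.6 N.

**Last checks:** In the last top view the left ball is within 2 px (on the 4× crop) of the fully-over position, and the right clamp is still off. In the top view the dish, vial and other bystanders look unmoved. The arm is clear and touching nothing.

**Disagreements:**
- The clamp balls appeared 3–5 px from where the nominal off position put them, which is within the off range and calibration error.
- On the left drive's last push to the left, part of the force read along the rig's x rather than all along y, but the resistance was clear.
- One joint reached its range limit during the first approach to the left knob, at a 40° lean. I used a 28° lean from then on.

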